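# Four clicks hotter on the rework station

## Robot

A 6-joint arm with a two-finger parallel gripper is mounted at the origin on the work surface. World frame = base frame: x ahead of the robot, y to its left, z up, the work surface at z = 0. Lengths are in m, angles in rad, forces in N, time in s.
With the tool pointing down it reaches from about 0.35 to 0.975 m from the base axis. Payload 4.9 kg.
Tool frame: the origin (TCP) lies at the very end of the fingers, on their centre line; the grasp point (between the pads) lies 19 mm behind it; z points along the fingers, y is the direction in which the jaws open and shut (so a half turn about z gives the same grasp; the last joint's range is limited). The gripper opens to 85 mm and grips with 20 to 120 N. Pads are 22 mm wide; open, the fingers measure 114 mm over their backs; the gripper's body (76 mm by 85 mm) begins 54 mm behind the grasp point. The pads swing forward as they close: fully open they stand 13 mm farther back than shut.
Start: joints at [1.024, 0.053, 1.613, -0, 1.476, -0.119], TCP at [0.259, 0.569, 0.231] pointing down, gripper open.
Joint ranges: [-3.01, 3.01], [-1.01, 2.22], [0.06, 2.58], [-1.02, 4.17], [0.09, 2.62], [-3.14, 3.14]. Speed limits (rad/s): [2.57, 2.57, 3.14, 3.14, 3.14, 3.14].

## Interface

Orientations are given as a unit quaternion [w, x, y, z].
In Python, from plant import state, eyes, job_done gives the robot as it stands.
- The arm moves only by the tool apply_moves, never from a script. Its argument "commands" is a list of rows, each an object with "linear": the shift along the tool's x, y, z in m, a list of three; "delta_rot": the turn, a rotation vector about the tool's x, y, z in degrees, a list of three; "fingers": the closure in counts, from 0 (fully open) to 255 (shut). In form: [{"linear": [x, y, z], "delta_rot": [wx, wy, wz], "fingers": fingers}, ...]. A call has exactly 8 rows; each row is the pose to reach, as a shift and turn from the pose commanded when the call began, along the tool's axes at that moment; what a row does not reach only later rows make up. A row lasts 1/10 s, in which the tool goes at most 50 mm and 8.59 degrees, less where a joint would pass 70% of its speed; a pose out of reach is approached as far as the arm can. A call with a gripper value outside its range is refused whole. The fingers move at their own pace and stop on an object; the grip force is fixed at half the most. Time passes only in rows, so rows that repeat a pose let the fingers close, or fill a call up. It gives the time, the measured TCP pose, the force and the opening at its end, in the units of the state.
- state(): the state, without advancing time (a new reading comes with each control period).
- eyes.grab_frame(name): name is "side" or "top"; returns the picture (384x512x3 uint8, red, green, blue); there is no depth.
- eyes.camera_params(name): a dict with "fx", "fy", "cx", "cy" (pixels), "position" and "rotation" of the camera in the world. Camera axes: x right, y down, z forward; pixel columns grow to the right and rows downward; lengths in m; the calibration is good to about 2 mm. A picture is of the moment at which its call begins. camera_params takes no time and is no camera call.
- job_done(): hands the job in, once; it reports no verdict.
The state is a dict: "time": time; "joint_pos": joint angles; "joint_vel": joint speeds; "joint_efforts": joint torques, N m; "tool_pos": TCP position; "tool_rot": TCP orientation; "contact_force": force on the tool from outside, world axes, zero at the start; "ft_torque": the same for the moment, N m; "gripper_width": opening from 0.0 (shut) to 1.0 (fully open).
Only numpy, scipy, OpenCV 4.12 (cv2) and the standard library are available. Lean on these libraries where they do the work, as an engineer would, in place of code of your own. Each camera call takes 0.05 s, during which the arm holds its last target.

## Task

Turn the hot-air rework station up by exactly four clicks: with a fingertip, push the fin of the larger dial round clockwise as seen from above, never going past the fourth click and never gripping the fin between the fingers. Only then press the round button at the front of the same panel fully in, to confirm, and let it come back up. Leave the small dial and everything else on the bench as they are.

Things in the scene. Friction and masses are not known exactly. Their poses are not given: they have to be found in the camera images.
- station: grey box, 200 x 300 x 70 mm (x, y, z), fixed to the bench, its flat top is the control panel; origin: centre of its underside. x points away from the front edge, where the button is. On the panel the two dials stand side by side, 85 mm left and right of the middle and about 10 mm behind it; which dial is left varies
- dial_center (a point): on the axis of the larger dial, on the top face of its turning disc, 8 mm above the panel. The disc is 74 mm across, inside a fixed black bezel 92 mm across and 6 mm high with 12 white marks, one per click (30 degrees apart)
- dial_fin (a point): point on the top edge of the dial's fin, 30 mm from the axis and 22 mm above the disc. The fin is a black upright radial bar with a white line on top, 10 mm thick, 22 mm tall, running from the axis (round hub, radius 10 mm, 20 mm tall) out to 36 mm radius on one side only. Site axes: x outward along the fin, z up. At the start the fin points roughly to the left (+y of the station), up to 0.9 rad either way
- temp_dial (a joint): turn of the larger dial, rad, 0 at the start, growing clockwise seen from above. It rests only in click stops 0.5236 rad (30 degrees) apart: 0, 0.524, 1.047, 1.571, 2.094. Half way between two stops it tips over and snaps by itself into the next one. Peak turning moment about 0.14 N m (about 5 N pushing at 30 mm). End stops at -1.2 and 3.8
- confirm_top (a point): centre of the top face of the round white button, 28 mm across, in a black collar 44 mm across and 12 mm high, at the front of the panel, in the middle. The face stands 22 mm above the panel; it is pressed straight down
- confirm (a joint): button travel, m: 0 out, 0.006 fully in (5 N); springs back
- air_top (a point): centre of the top of the small dial (air flow), a plain round knob 34 mm across, its top 24 mm above the panel. Leave alone
- air_dial (a joint): turn of the small dial, rad, 0 at the start
- solder_reel: solder reel, steel, 34 mm across and 30 mm tall, standing on the station's panel between the dials, near its far edge; origin: centre of its underside. Leave alone
- flux_jar: small jar, 42 mm across, 45 mm tall, on the bench beside the station; origin: centre of its underside. Leave alone
- screwdriver: screwdriver lying on the bench beside the station, 170 mm long along its x axis. Leave alone
- screw_tin: open metal bowl, 64 mm across, 25 mm tall, on the bench behind the station; origin: centre of its underside. Leave alone
- circuit_board: green circuit board lying on the bench behind the station, 80 x 110 mm; origin: centre of its underside. Leave alone
- spray_can: spray can, 52 mm across, 150 mm tall, standing on the bench beside the far corner of the station; origin: centre of its underside. Leave alone

How it is judged:
On the way, in this order (a step that is already met when the one before it is completed fails the run):
1. the larger dial rests in the fourth click (value of joint temp_dial between 1.9644 and 2.2244 rad and velocity of joint temp_dial below 0.3 rad/s), for 0.2 s.
2. the button is pressed in with the dial at the fourth click (value of joint temp_dial between 1.9644 and 2.2244 rad and value of joint confirm above 0.0045 m), for 0.02 s.
At the end, for the whole second after the job is handed in: The larger dial rests in the fourth click clockwise of its start (2.094 rad within 0.13), the button has been pressed in by more than 4.5 mm after that and is out again (within 1.5 mm), the small dial is within 0.12 rad of its start and the loose things within 20 mm of theirs (value of joint temp_dial between 1.9644 and 2.2244 rad and value of joint confirm below 0.0015 m and value of joint air_dial between -0.12 and 0.12 rad and distance of each of solder_reel, flux_jar, screwdriver, screw_tin, circuit_board, spray_can from where it was at the start of the episode below 0.02 m); the robot touches nothing.
It fails at once if the larger dial is turned past the fourth click (more than half way to the fifth) (value of joint temp_dial above 2.3562 rad).
It fails at once if the button is pressed before the dial is at the fourth click (value of joint confirm above 0.003 m and not (value of joint temp_dial between 1.9644 and 2.2244 rad)).
It fails at once if the fin is taken between the fingers (the grasp point lies over or on the fin, lower than 12 mm above its top) (y of the grasp point in the frame of dial_fin between -0.005 and 0.005 m and x of the grasp point in the frame of dial_fin between -0.04 and 0.006 m and z of the grasp point in the frame of dial_fin below 0.012 m).
It fails at once if the small dial is turned (value of joint air_dial above 0.15 rad or value of joint air_dial below -0.15 rad).
It fails at once if a loose thing is moved by more than 25 mm, or lifted (distance of any of solder_reel, flux_jar, screwdriver, screw_tin, circuit_board, spray_can from where it was at the start of the episode above 0.025 m).
It also fails if it takes over 51 s, if anything falls off the work surface, if the arm or the gripper's body presses on something with over 40 N, if the wrist force passes 120 N, or if a joint passes its speed limit or range.

## Working session

There is one attempt and no reset: what is moved stays moved. The work goes in short steps, Python scripts to look and compute and a tool call to move; the robot and the scene stay as the last step left them, time stands still between calls to the robot, and variables do not carry over. Pictures are saved under pics/ and viewed, and the job is handed in when it is done.

Besides the shell and the picture viewer there is one more tool, called after "Emit:" by a JSON object that holds its "api" and its "payload". apply_moves: Moves the arm, as the interface text tells. Its arguments: {"type":"object","properties":{"commands":{"type":"array","items":{"type":"object","properties":{"linear":{"type":"array","items":{"type":"number"}},"delta_rot":{"type":"array","items":{"type":"number"}},"fingers":{"type":"number"}}}}},"required":["commands"]}

```bash
mkdir -p pics; ls
python3 - <<'E'
from plant import state, eyes
import cv2
for n in ("top","side"):
    im=eyes.grab_frame(n); cv2.imwrite(f"pics/{n}0.png",im[:,:,::-1])
    print(n,eyes.camera_params(n))
print(state())
E
```

```text
pics
top {'fx': 388.2749122938883, 'fy': 388.2749122938883, 'cx': 258.23811964339916, 'cy': 196.6903669734653, 'position': array([0.57675498, 0.07958618, 0.93465579]), 'rotation': array([-0.02202626,  0.71362544, -0.69966566,  0.02686151])}
side {'fx': 490.7300320418513, 'fy': 490.7300320418513, 'cx': 261.5418253820102, 'cy': 196.88818609979108, 'position': array([0.55647215, 0.92823973, 0.77628543]), 'rotation': array([ 0.01676745, -0.04490046,  0.89999731, -0.43325239])}
{'time': 0.1, 'joint_pos': array([ 1.02398884e+00,  5.33013455e-02,  1.61415019e+00, -2.79413157e-05,
        1.47595386e+00, -1.19026259e-01]), 'joint_vel': array([-1.36056616e-03, -3.79344980e-04, -1.73998207e-03,  6.87691401e-05,
        4.20954394e-05,  1.65277851e-03]), 'joint_efforts': array([ 1.59224196e-04, -3.94909143e+01, -3.71359956e+01, -9.79668954e-06,
        3.97572221e-03,  6.63534848e-06]), 'tool_pos': array([0.25901741, 0.56819827, 0.2301833 ]), 'tool_rot': array([-2.83059990e-04,  2.12262062e-01,  9.77212359e-01, -8.61149764e-04]), 'contact_force': array([ 0.35650109, -0.39491414, -0.06164292]), 'ft_torque': array([ 0.03186242, -0.00824831,  0.00712673]), 'gripper_width': 1.0034456699875967}
```

View pics/top0.png

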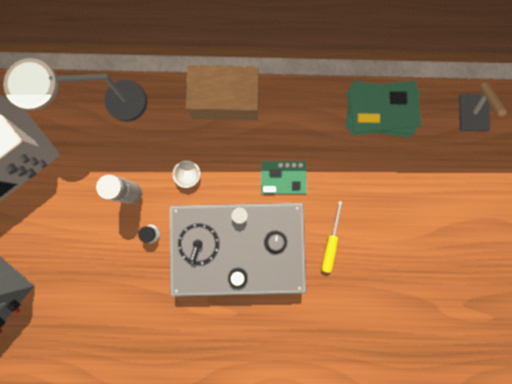

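View pics/side0.png

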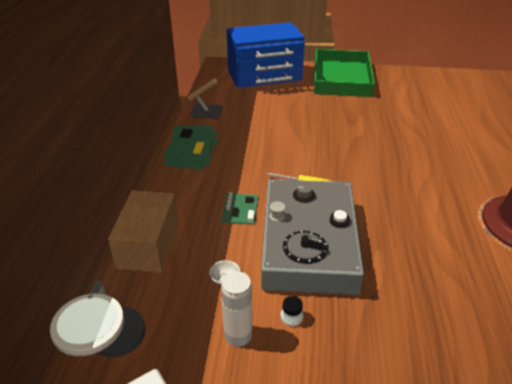

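```bash
cat > h.py <<'E'
import numpy as np, cv2
from scipy.spatial.transform import Rotation as R
from plant import state, eyes
def cam(n):
    p=eyes.camera_params(n); q=np.array(p['rotation'])
    return p, R.from_quat(q[[1,2,3,0]]).as_matrix(), np.array(p['position'])
def ray(n,u,v):
    p,M,o=cam(n); d=M@np.array([(u-p['cx'])/p['fx'],(v-p['cy'])/p['fy'],1]); return o,d/np.linalg.norm(d)
def onz(n,u,v,z):
    o,d=ray(n,u,v); return o+d*(z-o[2])/d[2]
def proj(n,X):
    p,M,o=cam(n); c=M.T@(np.array(X)-o); return np.array([p['fx']*c[0]/c[2]+p['cx'],p['fy']*c[1]/c[2]+p['cy']])
def two(a,b):
    (o1,d1),(o2,d2)=ray('top',*a),ray('side',*b)
    A=np.stack([d1,-d2],1); s=np.linalg.lstsq(A,o2-o1,rcond=None)[0]
    P,Q=o1+s[0]*d1,o2+s[1]*d2; return (P+Q)/2,np.linalg.norm(P-Q)
E
python3 - <<'E'
from h import *
t=cv2.imread('pics/top0.png'); s=cv2.imread('pics/side0.png')
cv2.imwrite('pics/topz.png',cv2.resize(t[195:305,160:320],None,fx=5,fy=5,interpolation=cv2.INTER_CUBIC))
cv2.imwrite('pics/sidez.png',cv2.resize(s[170:300,255:370],None,fx=4.5,fy=4.5,interpolation=cv2.INTER_CUBIC))
for c in [(172,207),(302,206),(304,293),(173,295)]: print(onz('top',*c,0.07))
g=cv2.cvtColor(t,cv2.COLOR_BGR2HSV)
E
```

```text
[0.60987578 0.2656098  0.07      ]
[ 0.61784214 -0.02374506  0.07      ]
[ 0.42669619 -0.03038023  0.07      ]
[0.41716054 0.25671286 0.07      ]
```

View pics/topz.png

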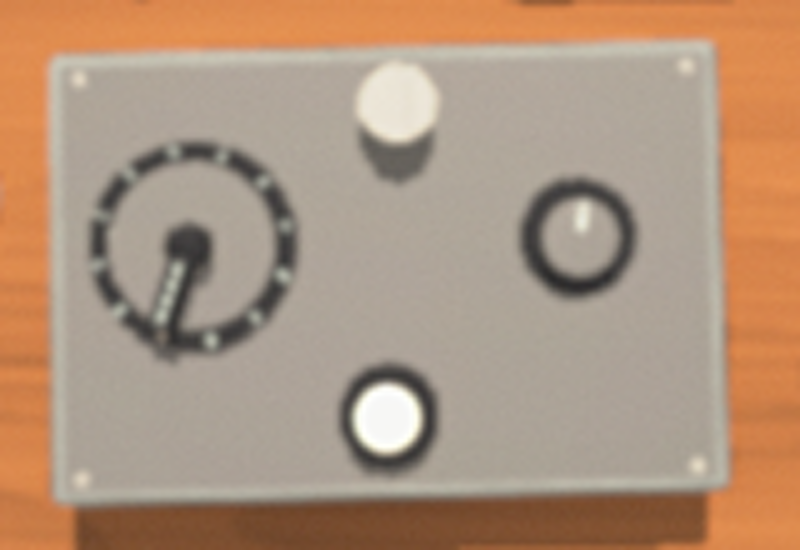

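View pics/sidez.png

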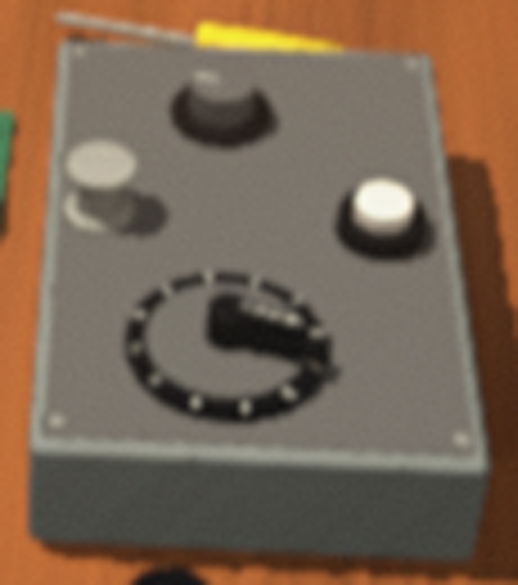

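Run:
```python
from h import *
from scipy.optimize import least_squares
for n,roi in (('top',(190,215,50,60)),('side',(281,228,52,40))):
    t=cv2.imread(f'pics/{n}0.png'); v=cv2.cvtColor(t,cv2.COLOR_BGR2GRAY)
    # top-hat blobs brighter than ring: white marks. ring dark mask
    def circ(c0,half,z,name):
        x0,y0=int(c0[0]-half),int(c0[1]-half); m=(v[y0:y0+2*half,x0:x0+2*half]<75).astype(np.uint8)
        m=cv2.morphologyEx(m,cv2.MORPH_CLOSE,np.ones((3,3)))
        cs,_=cv2.findContours(m,cv2.RETR_EXTERNAL,cv2.CHAIN_APPROX_NONE); c=max(cs,key=len)[:,0,:]+[x0,y0]
        P=np.array([onz(n,*p,z)[:2] for p in c])
        f=lambda q:np.hypot(*(P-q[:2]).T)-q[2]
        r=least_squares(f,[*P.mean(0),.04],loss='soft_l1',f_scale=.001)
        print(n,name,r.x,'rms',np.sqrt(np.mean(f(r.x)**2)))
    cs={'top':[(198,244),(238,279),(275,242)],'side':[(305,246),(340,218),(303,195)]}[n]
    circ(cs[0],26,.076,'bezel r.046'); circ(cs[1],14,.082,'collar r.022')
    # button white
    b=(v>200); 
    num,l,st,ce=cv2.connectedComponentsWithStats(b.astype(np.uint8))
    for i in range(1,num):
        if abs(ce[i]-cs[1]).max()<8: print('button',ce[i],st[i],onz(n,*ce[i],.092))
    # grey white line near fin
```

```text
top bezel r.046 [0.50100616 0.11237062 0.09662552] rms 0.003999300763732511
top collar r.022 [0.45774729 0.11670729 0.01887751] rms 0.0008665267881019868
button [237.03623188 278.11594203] [231 272  13  13 138] [0.45934312 0.11641874 0.092     ]
side bezel r.046 [0.52927751 0.2088913  0.04142912] rms 0.011354489433719153
side collar r.022 [0.45869309 0.12415516 0.02178274] rms 0.006400066810604718
button [339.7654321  214.27160494] [334 210  12   9  81] [0.45973857 0.11636657 0.092     ]
```

Run:
```python
from h import *
from scipy.optimize import least_squares
M=[(173,152),(222,156),(263,183),(285,226),(284,275),(256,320),(211,342),(118,313),(96,267),(101,216),(130,174)]
S=[(208,277),(256,283),(298,300),(318,331),(289,394),(245,408),(195,402),(154,382),(138,349),(139,315),(166,290)]
for n,L,k,o in (('top',M,5,(160,195)),('side',S,4.5,(255,170))):
    P=np.array([onz(n,(a+.5)/k-.5+o[0],(b+.5)/k-.5+o[1],.0765)[:2] for a,b in L])
    f=lambda q:np.hypot(*(P-q[:2]).T)-q[2]
    r=least_squares(f,[*P.mean(0),.04]); 
    print(n,r.x,np.sqrt(np.mean(f(r.x)**2)),np.degrees(np.arctan2(*(P-r.x[:2]).T[::-1])).round(1))
for a in (0,):
  for L,k,o,n in (([(180,262),(160,322)],5,(160,195),'top'),([(248,301),(298,320)],4.5,(255,170),'side')):
    Q=[onz(n,(a+.5)/k-.5+o[0],(b+.5)/k-.5+o[1],.100) for a,b in L]; d=Q[1]-Q[0]
    print(n,Q,np.degrees(np.arctan2(d[1],d[0])))
# station corner screws
L=[(78,78),(686,65),(698,465),(82,479)]
Q=np.array([onz('top',(a+.5)/5-.5+160,(b+.5)/5-.5+195,.07)[:2] for a,b in L]);print(Q,Q.mean(0))
L=[(411,63),(80,50),(56,420),(460,439)]
Q=np.array([onz('side',(a+.5)/4.5-.5+255,(b+.5)/4.5-.5+170,.07)[:2] for a,b in L]);print(Q,Q.mean(0))
# spray can, reel tops
print(onz('top',112,187,.15),onz('top',239,215,.1),two((112,187),(236,283)))
```

```text
top [0.52921426 0.20479719 0.04233098] 0.00023033290203623624 [  12.5  -17.   -46.7  -75.9 -105.1 -136.5 -166.3  133.   102.5   71.8
   41.3]
side [0.53052967 0.20299377 0.04236399] 0.0007468875457890307 [ -76.1 -107.1 -136.6 -165.8  131.9  101.8   71.8   43.2   13.8  -16.8
  -46. ]
top [array([0.52439198, 0.20593528, 0.1       ]), array([0.49886508, 0.21366076, 0.1       ])] 163.16204759779419
side [array([0.52297184, 0.20131986, 0.1       ]), array([0.50072866, 0.21127147, 0.1       ])] 155.8962332624789
[[ 0.60290132  0.25826037]
 [ 0.61404209 -0.01218486]
 [ 0.43820291 -0.01968715]
 [ 0.42720918  0.25049175]] [0.52058888 0.11922003]
[[ 0.43864964 -0.02485835]
 [ 0.61465429 -0.01754094]
 [ 0.60391964  0.25413025]
 [ 0.42786329  0.24719293]] [0.52127172 0.11473097]
[0.64488252 0.37099573 0.15      ] [0.59439475 0.11496952 0.1       ] (array([0.64659777, 0.37429084, 0.1413437 ]), np.float64(0.0019223518760668125))
```

```bash
cat >> h.py <<'E'
C=np.array([0.530,0.2038])
def tool():
    s=state(); q=np.array(s['tool_rot']); return np.array(s['tool_pos']),R.from_quat(q[[1,2,3,0]]).as_matrix(),s
def goto(x,y,z,yaw):
    p,M,s=tool(); l=M.T@(np.array([x,y,z])-p)
    c,sn=np.cos(np.radians(yaw)),np.sin(np.radians(yaw))
    T=np.array([[c,sn,0],[sn,-c,0],[0,0,-1]])
    rv=np.degrees(R.from_matrix(M.T@T).as_rotvec())
    return (l*1000).round(1),rv.round(2)
def atfin(a,r,off):
    a=np.radians(a); u=np.array([np.cos(a),np.sin(a)]); n=np.array([-u[1],u[0]])  # n = ccw side
    return C+r*u+off*n
E
python3 - <<'E'
from h import *
w=atfin(162.5,.028,.034); print(w,goto(*w,.16,162.5))
E
```

```text
[0.49307193 0.17979339] (array([-374.1, -256.2,   70.6]), array([-0.1 , -0.02, -7.01]))
```

Emit:
{"api": "apply_moves", "payload": {"commands": [{"linear": [-0.037,-0.026,0.0],"delta_rot": [0,0,-1],"fingers": 255},{"linear": [-0.075,-0.051,0.0],"delta_rot": [0,0,-2],"fingers": 255},{"linear": [-0.112,-0.077,0.0],"delta_rot": [0,0,-3],"fingers": 255},{"linear": [-0.15,-0.102,0.0],"delta_rot": [0,0,-4],"fingers": 255},{"linear": [-0.187,-0.128,0.01],"delta_rot": [0,0,-5],"fingers": 255},{"linear": [-0.224,-0.154,0.02],"delta_rot": [0,0,-6],"fingers": 255},{"linear": [-0.262,-0.179,0.03],"delta_rot": [0,0,-7],"fingers": 255},{"linear": [-0.3,-0.205,0.04],"delta_rot": [0,0,-7],"fingers": 255}]}}

```text
time: 0.9
tool_pos: [0.4475, 0.2559, 0.1906]
tool_rot: [-0.0, 0.152, 0.988, -0.0]
contact_force: [0.4, 0.2, 0.4]
gripper_width: -0.0
```

Run:
```python
from h import *
w=atfin(162.5,.028,.034); print(tool()[0],goto(*w,.13,162.5)); s=state(); print(s['contact_force'],s['gripper_width'],s['joint_pos'])
```

```text
[0.44754566 0.25593643 0.19057607] (array([-66.3, -58.9,  60.6]), array([-0.  , -0.01,  0.02]))
[0.44491603 0.17408572 0.37844661] -4.475135607179265e-05 [ 3.75016108e-01 -1.84138487e-01  1.90722467e+00  6.84252236e-05
  1.41872582e+00 -8.90684590e-01]
```

Emit:
{"api": "apply_moves", "payload": {"commands": [{"linear": [-0.02,-0.017,0.01],"delta_rot": [0,0,0],"fingers": 255},{"linear": [-0.04,-0.035,0.02],"delta_rot": [0,0,0],"fingers": 255},{"linear": [-0.055,-0.05,0.035],"delta_rot": [0,0,0],"fingers": 255},{"linear": [-0.066,-0.059,0.05],"delta_rot": [0,0,0],"fingers": 255},{"linear": [-0.066,-0.059,0.06],"delta_rot": [0,0,0],"fingers": 255},{"linear": [-0.066,-0.059,0.06],"delta_rot": [0,0,0],"fingers": 255},{"linear": [-0.066,-0.059,0.06],"delta_rot": [0,0,0],"fingers": 255},{"linear": [-0.066,-0.059,0.06],"delta_rot": [0,0,0],"fingers": 255}]}}

```text
time: 1.7
tool_pos: [0.4925, 0.1825, 0.1321]
tool_rot: [0.001, 0.152, 0.988, 0.0]
contact_force: [-0.0, 0.1, -0.2]
gripper_width: 0.002
```

```bash
cat > look.py <<'E'
import sys
from h import *
tag=sys.argv[1]
a=eyes.grab_frame('top')[:,:,::-1]; b=eyes.grab_frame('side')[:,:,::-1]
a=cv2.resize(a[200:300,150:310],None,fx=3.6,fy=3.6,interpolation=cv2.INTER_CUBIC)
b=cv2.resize(b[160:300,250:370],None,fx=3.4,fy=3.4,interpolation=cv2.INTER_CUBIC)
h=max(len(a),len(b)); im=np.zeros((h,a.shape[1]+b.shape[1],3),np.uint8); im[:len(a),:a.shape[1]]=a; im[:len(b),a.shape[1]:]=b
im=cv2.resize(im,None,fx=790/im.shape[1],fy=790/im.shape[1],interpolation=cv2.INTER_AREA)
cv2.imwrite(f'pics/{tag}.png',im)
p,M,s=tool(); print(s['time'],p.round(4),'yaw',np.degrees(np.arctan2(M[1,0],M[0,0])).round(2),s['contact_force'].round(2),s['ft_torque'].round(3))
d=p[:2]-C; print('r,ang',np.hypot(*d).round(4),np.degrees(np.arctan2(d[1],d[0])).round(1))
E
python3 look.py a1; python3 -c "
from h import *
w=atfin(162.5,.028,.034); print(goto(*w,.088,162.5))"
```

```text
1.8 [0.4927 0.1823 0.1323] yaw 162.56 [ 0.05  0.75 -0.13] [ 0.017 -0.113 -0.031]
r,ang 0.0431 -150.1
(array([-1.1, -2.3, 44.3]), array([0.05, 0.08, 0.06]))
```

View pics/a1.png

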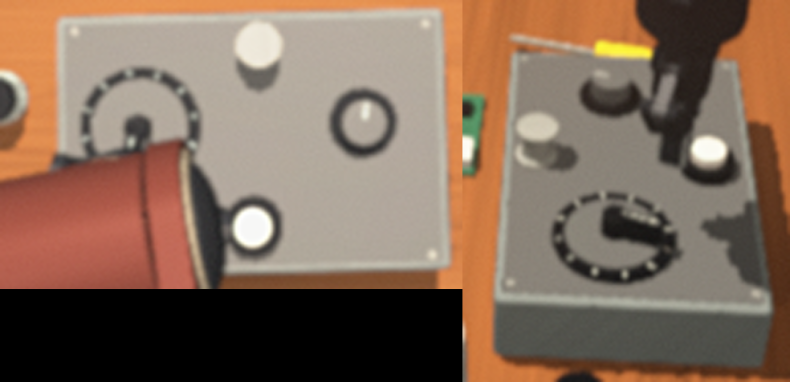

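Emit:
{"api": "apply_moves", "payload": {"commands": [{"linear": [0,-0.002,0.01],"delta_rot": [0,0,0],"fingers": 255},{"linear": [0,-0.002,0.02],"delta_rot": [0,0,0],"fingers": 255},{"linear": [0,-0.002,0.03],"delta_rot": [0,0,0],"fingers": 255},{"linear": [0,-0.002,0.038],"delta_rot": [0,0,0],"fingers": 255},{"linear": [0,-0.002,0.043],"delta_rot": [0,0,0],"fingers": 255},{"linear": [0,-0.002,0.043],"delta_rot": [0,0,0],"fingers": 255},{"linear": [0,-0.002,0.043],"delta_rot": [0,0,0],"fingers": 255},{"linear": [0,-0.002,0.043],"delta_rot": [0,0,0],"fingers": 255}]}}

```text
time: 2.6
tool_pos: [0.4922, 0.1797, 0.0889]
tool_rot: [0.0, 0.152, 0.988, 0.0]
contact_force: [0.1, 0.7, -0.2]
gripper_width: 0.001
```

```bash
python3 look.py a2; python3 -c "
from h import *
w=atfin(162.5,.028,.020); print(goto(*w,.088,162.5))"
```

```text
2.7 [0.4922 0.1797 0.0889] yaw 162.49 [-0.55  0.26  0.31] [-0.041  0.043 -0.062]
r,ang 0.0448 -147.5
(array([-0.8, 14.3,  0.9]), array([ 0.03,  0.06, -0.01]))
```

View pics/a2.png

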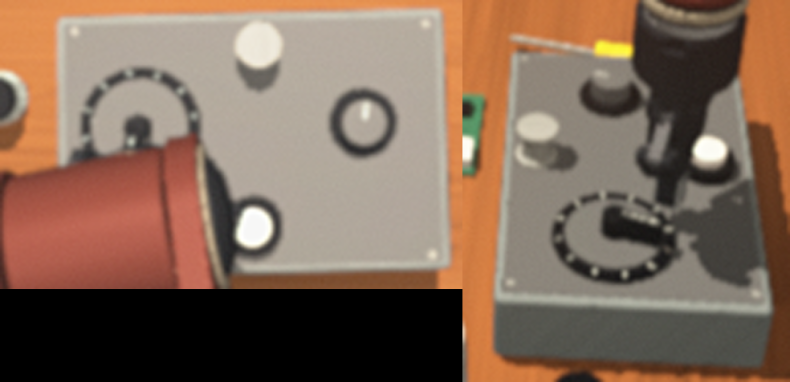

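Emit:
{"api": "apply_moves", "payload": {"commands": [{"linear": [0,0.002,0.001],"delta_rot": [0,0,0],"fingers": 255},{"linear": [0,0.004,0.001],"delta_rot": [0,0,0],"fingers": 255},{"linear": [0,0.006,0.001],"delta_rot": [0,0,0],"fingers": 255},{"linear": [0,0.008,0.001],"delta_rot": [0,0,0],"fingers": 255},{"linear": [0,0.01,0.001],"delta_rot": [0,0,0],"fingers": 255},{"linear": [0,0.012,0.001],"delta_rot": [0,0,0],"fingers": 255},{"linear": [0,0.014,0.001],"delta_rot": [0,0,0],"fingers": 255},{"linear": [0,0.014,0.001],"delta_rot": [0,0,0],"fingers": 255}]}}

```text
time: 3.5
tool_pos: [0.4961, 0.1932, 0.0873]
tool_rot: [0.0, 0.152, 0.988, 0.0]
contact_force: [0.4, 0.5, -0.0]
gripper_width: -0.001
```

```bash
python3 look.py a3; python3 -c "
from h import *
w=atfin(162.5,.028,.016); print(goto(*w,.088,162.5))"
```

```text
3.6 [0.496  0.193  0.0873] yaw 162.5 [ 0.88 -0.72  0.44] [-0.008 -0.041  0.063]
r,ang 0.0357 -162.5
(array([-1.2,  4.5, -0.7]), array([-0.01, -0.  , -0.  ]))
```

View pics/a3.png

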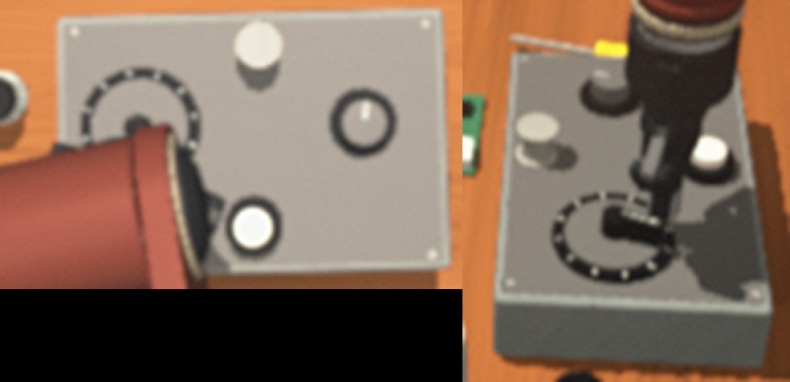

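Emit:
{"api": "apply_moves", "payload": {"commands": [{"linear": [0,0.001,-0.001],"delta_rot": [0,0,0],"fingers": 255},{"linear": [0,0.002,-0.001],"delta_rot": [0,0,0],"fingers": 255},{"linear": [0,0.003,-0.001],"delta_rot": [0,0,0],"fingers": 255},{"linear": [0,0.004,-0.001],"delta_rot": [0,0,0],"fingers": 255},{"linear": [0,0.005,-0.001],"delta_rot": [0,0,0],"fingers": 255},{"linear": [0,0.006,-0.001],"delta_rot": [0,0,0],"fingers": 255},{"linear": [0,0.006,-0.001],"delta_rot": [0,0,0],"fingers": 255},{"linear": [0,0.006,-0.001],"delta_rot": [0,0,0],"fingers": 255}]}}

```text
time: 4.4
tool_pos: [0.4975, 0.1984, 0.0882]
tool_rot: [-0.0, 0.152, 0.988, -0.0]
contact_force: [-1.5, -3.7, 1.7]
gripper_width: -0.003
```

```bash
python3 look.py a4; python3 -c "
from h import *
w=atfin(162.5,.028,.016); print(goto(*w,.088,162.5))"
```

```text
4.5 [0.4976 0.1984 0.0882] yaw 162.49 [-2.42 -3.97  2.43] [-0.628  0.399 -0.002]
r,ang 0.0329 -170.6
(array([-1.3, -1.1,  0.2]), array([-0.04, -0.03, -0.01]))
```

View pics/a4.png

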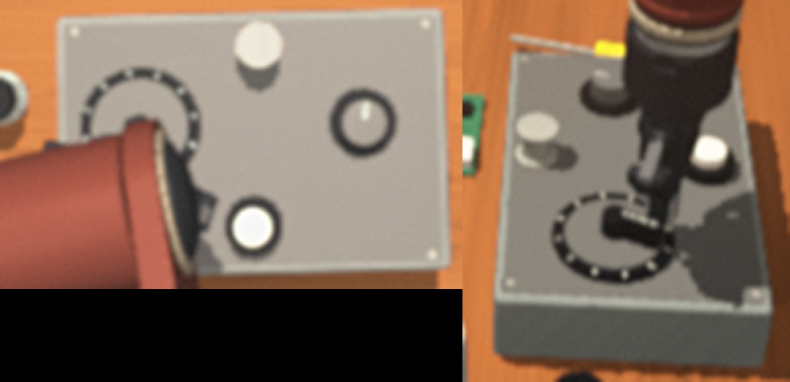

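```bash
cat >> h.py <<'E'
def arc(As,r=.028,off=.018,z=.088):
    for a in As: print(a,*goto(*atfin(a,r,off),z,a))
E
python3 -c "
from h import *
arc([157,154,151,148,145,142])"
```

```text
157 [ 0.3 -0.4  0.2] [-0.04 -0.03  5.49]
154 [1.  1.2 0.2] [-0.05 -0.03  8.49]
151 [1.7 2.8 0.2] [-0.05 -0.03 11.49]
148 [2.3 4.5 0.2] [-0.05 -0.02 14.49]
145 [2.8 6.1 0.2] [-0.05 -0.02 17.49]
142 [3.2 7.8 0.2] [-5.000e-02 -2.000e-02  2.049e+01]
```

Emit:
{"api": "apply_moves", "payload": {"commands": [{"linear": [0.0005,0,0],"delta_rot": [0,0,6],"fingers": 255},{"linear": [0.001,0.0012,0],"delta_rot": [0,0,8.5],"fingers": 255},{"linear": [0.0013,0.002,0],"delta_rot": [0,0,10],"fingers": 255},{"linear": [0.0017,0.0028,0],"delta_rot": [0,0,11.5],"fingers": 255},{"linear": [0.002,0.0036,0],"delta_rot": [0,0,13],"fingers": 255},{"linear": [0.0023,0.0045,0],"delta_rot": [0,0,14.5],"fingers": 255},{"linear": [0.0028,0.006,0],"delta_rot": [0,0,17.5],"fingers": 255},{"linear": [0.0028,0.006,0],"delta_rot": [0,0,17.5],"fingers": 255}]}}

```text
time: 5.3
tool_pos: [0.4976, 0.206, 0.0884]
tool_rot: [0.001, 0.301, 0.954, 0.001]
contact_force: [-0.7, 0.7, 0.9]
gripper_width: -0.003
```

```bash
python3 look.py a5; python3 -c "
from h import *
arc([145,140,135,130,125,120,115])"
```

```text
5.4 [0.4975 0.2057 0.0885] yaw 145.04 [-0.03 -0.4   0.19] [ 0.002 -0.014 -0.009]
r,ang 0.0325 176.6
145 [ 0.3 -1.   0.5] [0.1  0.04 0.04]
140 [1.7 1.5 0.5] [0.1  0.04 5.04]
135 [3.  4.2 0.5] [ 0.11  0.03 10.04]
130 [4.  6.9 0.5] [ 0.11  0.03 15.04]
125 [4.7 9.7 0.6] [1.100e-01 2.000e-02 2.004e+01]
120 [ 5.3 12.6  0.6] [1.100e-01 2.000e-02 2.504e+01]
115 [ 5.5 15.4  0.6] [1.100e-01 2.000e-02 3.004e+01]
```

View pics/a5.png

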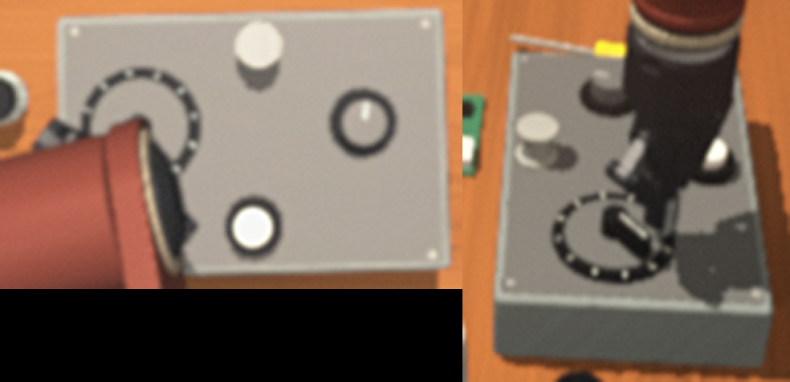

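Emit:
{"api": "apply_moves", "payload": {"commands": [{"linear": [0.0015,0.0015,0],"delta_rot": [0,0,5],"fingers": 255},{"linear": [0.003,0.0042,0],"delta_rot": [0,0,10],"fingers": 255},{"linear": [0.004,0.0069,0],"delta_rot": [0,0,15],"fingers": 255},{"linear": [0.0045,0.0085,0],"delta_rot": [0,0,18],"fingers": 255},{"linear": [0.0048,0.0102,0],"delta_rot": [0,0,21],"fingers": 255},{"linear": [0.0052,0.012,0],"delta_rot": [0,0,24],"fingers": 255},{"linear": [0.0054,0.0137,0],"delta_rot": [0,0,27],"fingers": 255},{"linear": [0.0055,0.0154,0],"delta_rot": [0,0,30],"fingers": 255}]}}

```text
time: 6.2
tool_pos: [0.5007, 0.2211, 0.0883]
tool_rot: [-0.001, 0.538, 0.843, -0.001]
contact_force: [-2.8, -1.5, 1.9]
gripper_width: 0.001
```

```bash
python3 look.py a6; python3 -c "
from h import *
arc([115,110,105,100,95,90,85])"
```

```text
6.3 [0.5013 0.2213 0.0883] yaw 115.03 [-1.07 -0.1   0.21] [0.028 0.177 0.033]
r,ang 0.0337 148.6
115 [-0.   0.6  0.3] [ 0.01 -0.04  0.03]
110 [1.4 3.1 0.3] [ 0.01 -0.04  5.03]
105 [2.7 5.8 0.3] [ 1.000e-02 -4.000e-02  1.003e+01]
100 [3.7 8.5 0.3] [ 1.000e-02 -4.000e-02  1.503e+01]
95 [ 4.4 11.3  0.3] [ 1.000e-02 -4.000e-02  2.003e+01]
90 [ 4.9 14.1  0.3] [ 0.   -0.04 25.03]
85 [ 5.2 17.   0.3] [ 0.   -0.04 30.03]
```

View pics/a6.png

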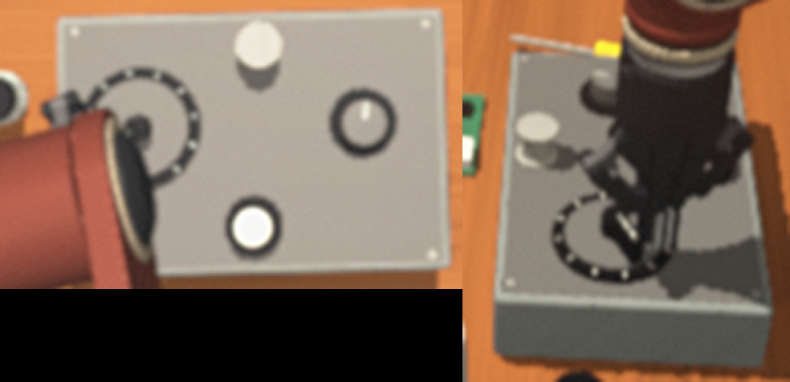

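```bash
cat > zoom.py <<'E'
import sys
from h import *
b=eyes.grab_frame('side')[:,:,::-1]
cv2.imwrite(f'pics/{sys.argv[1]}.png',cv2.resize(b[215:275,270:350],None,fx=8,fy=8,interpolation=cv2.INTER_CUBIC))
s=state(); print(s['time'],s['contact_force'].round(2),s['tool_pos'].round(4))
for a in (162.5,132.5,102.5,72.5,42.5): 
    p=proj('side',[*(C+.030*np.array([np.cos(np.radians(a)),np.sin(np.radians(a))])),.1]); print(a,((p-[270,215])*8).round())
print('axis top',((proj('side',[*C,.098])-[270,215])*8).round())
E
python3 zoom.py z1
```

```text
6.35 [-0.98  0.43  0.88] [0.5013 0.2213 0.0884]
162.5 [404. 210.]
132.5 [370. 244.]
102.5 [313. 261.]
72.5 [250. 254.]
42.5 [198. 226.]
axis top [289. 183.]
```

View pics/z1.png

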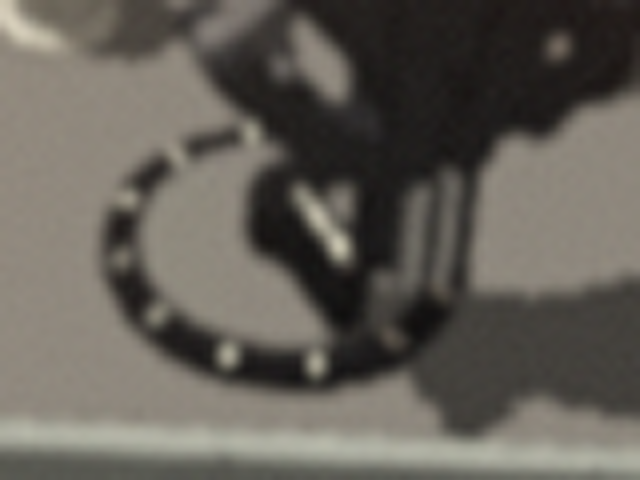

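Emit:
{"api": "apply_moves", "payload": {"commands": [{"linear": [0.0014,0.003,0],"delta_rot": [0,0,5],"fingers": 255},{"linear": [0.0027,0.0058,0],"delta_rot": [0,0,10],"fingers": 255},{"linear": [0.0037,0.0085,0],"delta_rot": [0,0,15],"fingers": 255},{"linear": [0.0042,0.0102,0],"delta_rot": [0,0,18],"fingers": 255},{"linear": [0.0046,0.0124,0],"delta_rot": [0,0,22],"fingers": 255},{"linear": [0.0049,0.0147,0],"delta_rot": [0,0,26],"fingers": 255},{"linear": [0.0052,0.0165,0],"delta_rot": [0,0,29],"fingers": 255},{"linear": [0.0053,0.018,0],"delta_rot": [0,0,32],"fingers": 255}]}}

```text
time: 7.15
tool_pos: [0.5157, 0.2337, 0.0884]
tool_rot: [0.0, 0.749, 0.662, 0.001]
contact_force: [0.2, 1.0, 0.2]
gripper_width: 0.001
```

```bash
python3 zoom.py z2;python3 look.py a7; python3 -c "
from h import *
arc([83,82,81,80])"
```

```text
7.2 [ 0.2  -0.18  0.25] [0.516  0.2338 0.0885]
162.5 [404. 210.]
132.5 [370. 244.]
102.5 [313. 261.]
72.5 [250. 254.]
42.5 [198. 226.]
axis top [289. 183.]
7.3 [0.5158 0.2335 0.0884] yaw 83.1 [-0.6  -0.14  0.15] [-0.017  0.01  -0.03 ]
r,ang 0.033 115.6
83 [ 0.2 -0.3  0.4] [ 0.06 -0.03  0.1 ]
82 [0.5 0.2 0.4] [ 0.06 -0.03  1.1 ]
81 [0.8 0.7 0.4] [ 0.06 -0.03  2.1 ]
80 [1.1 1.2 0.4] [ 0.06 -0.03  3.1 ]
```

View pics/z2.png

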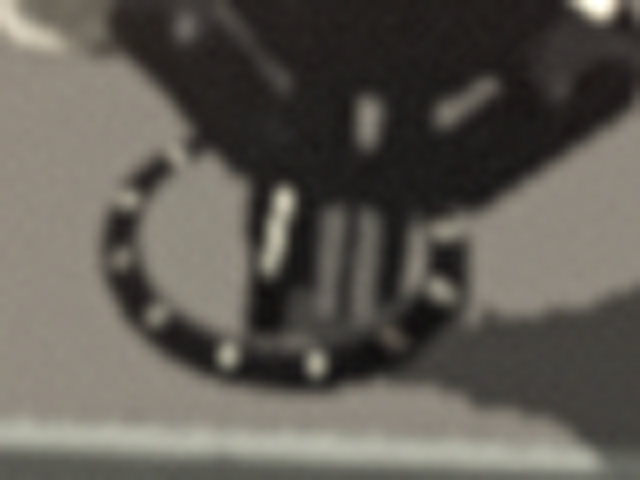

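View pics/a7.png

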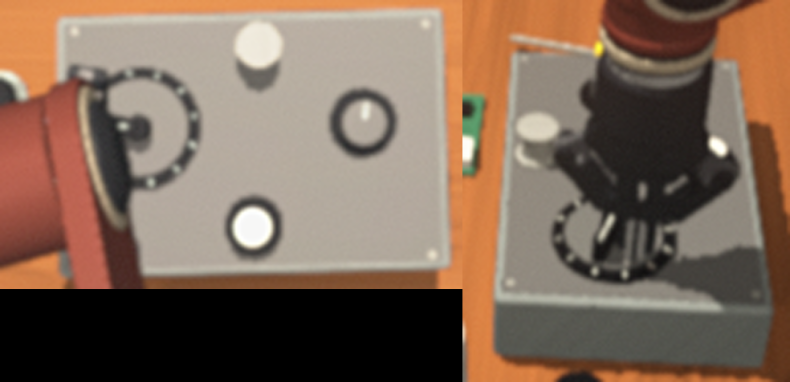

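```bash
python3 zoom.py z3
```

```text
7.35 [ 0.25  0.47 -0.54] [0.5157 0.2335 0.0884]
162.5 [404. 210.]
132.5 [370. 244.]
102.5 [313. 261.]
72.5 [250. 254.]
42.5 [198. 226.]
axis top [289. 183.]
```

View pics/z3.png

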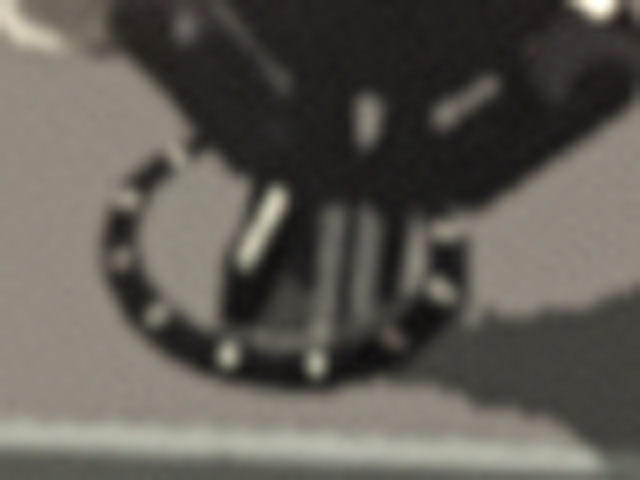

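```bash
python3 -c "
from h import *
arc([78,73,68,66,64,62,60,58])"
```

```text
78 [1.7 2.4 0.4] [ 0.04 -0.02  5.09]
73 [3.  5.  0.4] [ 0.04 -0.02 10.09]
68 [4.  7.7 0.4] [ 0.04 -0.02 15.09]
66 [4.3 8.8 0.4] [ 0.04 -0.02 17.09]
64 [ 4.6 10.   0.4] [ 0.04 -0.02 19.09]
62 [ 4.9 11.1  0.4] [ 0.04 -0.03 21.09]
60 [ 5.1 12.2  0.4] [ 0.04 -0.03 23.09]
58 [ 5.2 13.4  0.4] [ 0.04 -0.03 25.09]
```

Emit:
{"api": "apply_moves", "payload": {"commands": [{"linear": [0.0017,0.0024,0],"delta_rot": [0,0,5],"fingers": 255},{"linear": [0.003,0.005,0],"delta_rot": [0,0,10],"fingers": 255},{"linear": [0.004,0.0077,0],"delta_rot": [0,0,15],"fingers": 255},{"linear": [0.0043,0.0088,0],"delta_rot": [0,0,17],"fingers": 255},{"linear": [0.0046,0.01,0],"delta_rot": [0,0,19],"fingers": 255},{"linear": [0.0049,0.0111,0],"delta_rot": [0,0,21],"fingers": 255},{"linear": [0.0051,0.0122,0],"delta_rot": [0,0,23],"fingers": 255},{"linear": [0.0051,0.0122,0],"delta_rot": [0,0,23],"fingers": 255}]}}

```text
time: 8.15
tool_pos: [0.5273, 0.2375, 0.0882]
tool_rot: [-0.001, 0.866, 0.5, -0.001]
contact_force: [-4.0, 2.4, 1.1]
gripper_width: -0.001
```

```bash
python3 zoom.py z4;  python3 -c "
from h import *
arc([60,58,56,55,54,53,52,50])"
```

```text
8.2 [-3.97  2.77  2.19] [0.5274 0.2375 0.0882]
162.5 [404. 210.]
132.5 [370. 244.]
102.5 [313. 261.]
72.5 [250. 254.]
42.5 [198. 226.]
axis top [289. 183.]
60 [0.1 1.1 0.2] [-0.1   0.    0.09]
58 [0.8 2.1 0.2] [-0.1   0.    2.09]
56 [1.3 3.1 0.2] [-0.1   0.    4.09]
55 [1.6 3.6 0.2] [-0.1   0.01  5.09]
54 [1.9 4.1 0.2] [-0.1   0.01  6.09]
53 [2.1 4.6 0.2] [-0.1   0.01  7.09]
52 [2.4 5.2 0.2] [-0.1   0.01  8.09]
50 [2.8 6.2 0.2] [-1.000e-01  1.000e-02  1.009e+01]
```

View pics/z4.png

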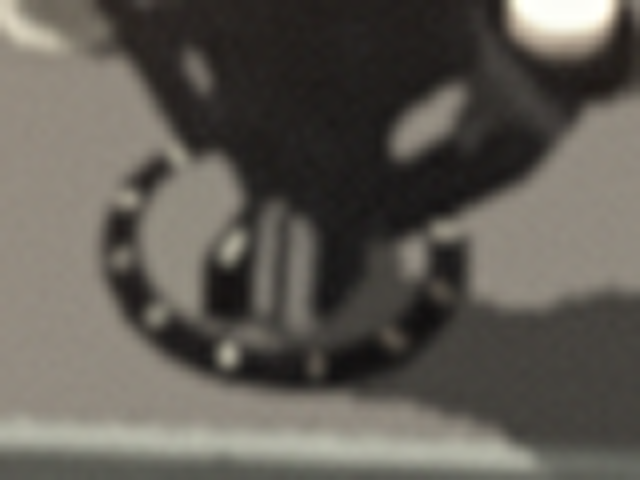

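Emit:
{"api": "apply_moves", "payload": {"commands": [{"linear": [0.0003,0.0006,0],"delta_rot": [0,0,1],"fingers": 255},{"linear": [0.0007,0.0011,0],"delta_rot": [0,0,2],"fingers": 255},{"linear": [0.001,0.0016,0],"delta_rot": [0,0,3],"fingers": 255},{"linear": [0.0013,0.0021,0],"delta_rot": [0,0,4],"fingers": 255},{"linear": [0.0016,0.0027,0],"delta_rot": [0,0,5],"fingers": 255},{"linear": [0.0018,0.0032,0],"delta_rot": [0,0,6],"fingers": 255},{"linear": [0.0021,0.0037,0],"delta_rot": [0,0,7],"fingers": 255},{"linear": [0.0021,0.0037,0],"delta_rot": [0,0,7],"fingers": 255}]}}

```text
time: 9.0
tool_pos: [0.5325, 0.2369, 0.0883]
tool_rot: [0.0, 0.895, 0.446, 0.0]
contact_force: [-0.6, -0.2, 0.0]
gripper_width: -0.001
```

```bash
python3 zoom.py z5;  python3 -c "
from h import *
arc([54,53,52,51,50])"
```

```text
9.05 [-0.12  0.84 -0.03] [0.5324 0.2369 0.0883]
162.5 [404. 210.]
132.5 [370. 244.]
102.5 [313. 261.]
72.5 [250. 254.]
42.5 [198. 226.]
axis top [289. 183.]
54 [-0.2 -0.5  0.3] [ 0.01 -0.   -1.02]
53 [ 0.1 -0.   0.3] [ 0.01 -0.   -0.02]
52 [0.4 0.5 0.3] [ 0.01 -0.    0.98]
51 [0.7 1.  0.3] [ 0.01 -0.    1.98]
50 [1.  1.5 0.3] [ 0.01 -0.    2.98]
```

View pics/z5.png

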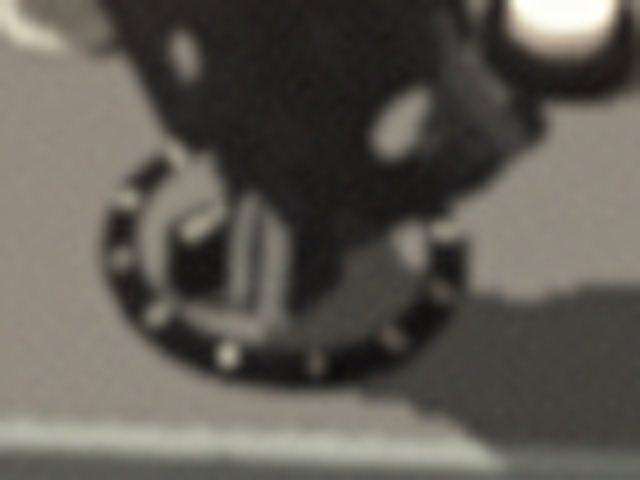

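Emit:
{"api": "apply_moves", "payload": {"commands": [{"linear": [0,-0.002,0],"delta_rot": [0,0,0],"fingers": 255},{"linear": [0,-0.005,0],"delta_rot": [0,0,0],"fingers": 255},{"linear": [0,-0.008,-0.01],"delta_rot": [0,0,0],"fingers": 255},{"linear": [0,-0.008,-0.025],"delta_rot": [0,0,0],"fingers": 255},{"linear": [0,-0.008,-0.04],"delta_rot": [0,0,0],"fingers": 255},{"linear": [0,-0.008,-0.055],"delta_rot": [0,0,0],"fingers": 255},{"linear": [0,-0.008,-0.07],"delta_rot": [0,0,0],"fingers": 255},{"linear": [0,-0.008,-0.07],"delta_rot": [0,0,0],"fingers": 255}]}}

```text
time: 9.85
tool_pos: [0.5279, 0.2424, 0.1624]
tool_rot: [0.001, 0.895, 0.446, 0.003]
contact_force: [0.2, -0.2, 0.7]
gripper_width: -0.004
```

```bash
python3 zoom.py z6;  python3 -c "
from h import *
print(goto(0.4595,0.1164,.15,108))"
```

```text
9.9 [-0.13 -0.49 -0.47] [0.5271 0.2421 0.1606]
162.5 [404. 210.]
132.5 [370. 244.]
102.5 [313. 261.]
72.5 [250. 254.]
42.5 [198. 226.]
axis top [289. 183.]
(array([-141.1,   21.7,   10.2]), array([  0.2 ,  -0.1 , -55.02]))
```

View pics/z6.png

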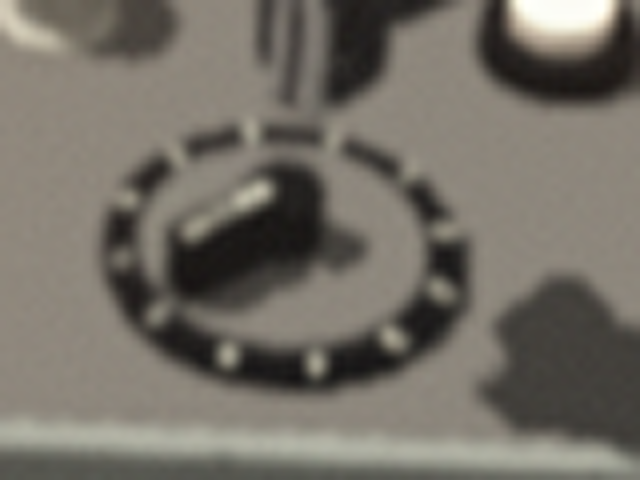

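Run:
```python
from h import *
A,B=[onz('side',270+(a+.5)/8-.5,215+(b+.5)/8-.5,.1)[:2] for a,b in ((266,190),(188,235))]
d=B-A; print(A,B,np.degrees(np.arctan2(d[1],d[0]))); d=B-C; print(np.hypot(*d),np.degrees(np.arctan2(d[1],d[0])))
A,B=[onz('side',255+(a+.5)/4.5-.5,170+(b+.5)/4.5-.5,.1)[:2] for a,b in ((248,301),(298,320))]
```

```text
[0.5366301  0.20805932] [0.55530516 0.22619667] 44.16313489690207
0.03379292936641141 41.510858170218874
```

Emit:
{"api": "apply_moves", "payload": {"commands": [{"linear": [-0.03,0.005,0],"delta_rot": [0,0,0],"fingers": 255},{"linear": [-0.06,0.01,0],"delta_rot": [0,0,0],"fingers": 255},{"linear": [-0.09,0.014,0],"delta_rot": [0,0,0],"fingers": 255},{"linear": [-0.12,0.018,0.01],"delta_rot": [0,0,0],"fingers": 255},{"linear": [-0.141,0.022,0.02],"delta_rot": [0,0,0],"fingers": 255},{"linear": [-0.141,0.022,0.035],"delta_rot": [0,0,0],"fingers": 255},{"linear": [-0.141,0.022,0.05],"delta_rot": [0,0,0],"fingers": 255},{"linear": [-0.141,0.022,0.05],"delta_rot": [0,0,0],"fingers": 255}]}}

```text
time: 10.7
tool_pos: [0.4567, 0.1163, 0.1049]
tool_rot: [-0.001, 0.895, 0.446, -0.003]
contact_force: [0.4, -0.4, -0.2]
gripper_width: 0.001
```

```bash
python3 look.py b1;  python3 -c "
from h import *
print(goto(0.4595,0.1164,.092,53))"
```

```text
10.8 [0.4585 0.1166 0.1076] yaw 53.05 [0.2  0.42 0.26] [ 0.033 -0.051 -0.001]
r,ang 0.1128 -129.4
(array([ 0.5,  1. , 15.6]), array([-0.08,  0.06,  0.05]))
```

View pics/b1.png

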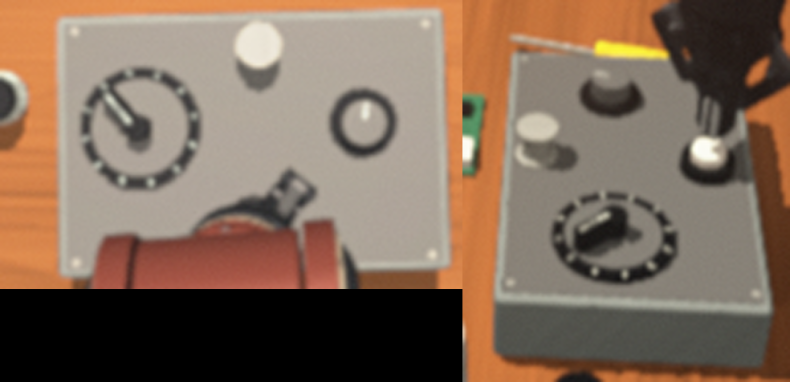

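Emit:
{"api": "apply_moves", "payload": {"commands": [{"linear": [0,0.001,0.006],"delta_rot": [0,0,0],"fingers": 255},{"linear": [0,0.001,0.011],"delta_rot": [0,0,0],"fingers": 255},{"linear": [0,0.001,0.014],"delta_rot": [0,0,0],"fingers": 255},{"linear": [0,0.001,0.016],"delta_rot": [0,0,0],"fingers": 255},{"linear": [0,0.001,0.018],"delta_rot": [0,0,0],"fingers": 255},{"linear": [0,0.001,0.019],"delta_rot": [0,0,0],"fingers": 255},{"linear": [0,0.001,0.02],"delta_rot": [0,0,0],"fingers": 255},{"linear": [0,0.001,0.02],"delta_rot": [0,0,0],"fingers": 255}]}}

```text
time: 11.6
tool_pos: [0.4594, 0.1155, 0.0885]
tool_rot: [-0.0, 0.895, 0.446, -0.0]
contact_force: [-2.8, 0.7, 4.0]
gripper_width: -0.002
```

```bash
python3 look.py b2;  python3 -c "
from h import *
print(goto(0.4595,0.1164,.086,53))"
```

```text
11.7 [0.4594 0.1155 0.0885] yaw 52.99 [-2.55  1.06  4.84] [ 0.097  0.436 -0.018]
r,ang 0.1131 -128.6
(array([ 0.8, -0.5,  2.5]), array([-0.01, -0.01, -0.01]))
```

View pics/b2.png

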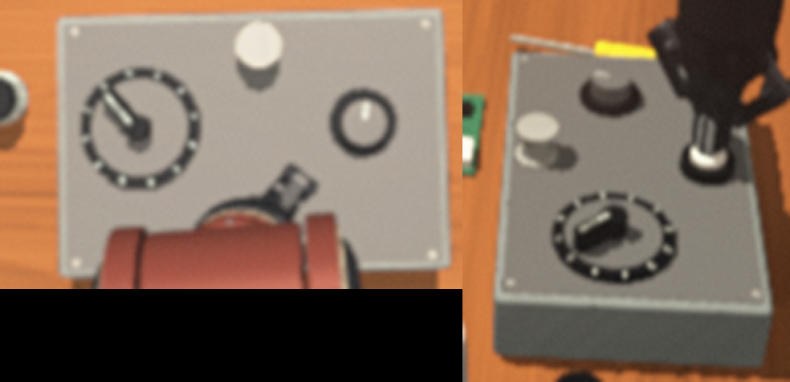

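Contact with about 4.8 N; the button is in by about 3.5 mm, so I press on in small steps to the stop.

Emit:
{"api": "apply_moves", "payload": {"commands": [{"linear": [0,0,0.001],"delta_rot": [0,0,0],"fingers": 255},{"linear": [0,0,0.0015],"delta_rot": [0,0,0],"fingers": 255},{"linear": [0,0,0.002],"delta_rot": [0,0,0],"fingers": 255},{"linear": [0,0,0.0025],"delta_rot": [0,0,0],"fingers": 255},{"linear": [0,0,0.003],"delta_rot": [0,0,0],"fingers": 255},{"linear": [0,0,0.0035],"delta_rot": [0,0,0],"fingers": 255},{"linear": [0,0,0.0035],"delta_rot": [0,0,0],"fingers": 255},{"linear": [0,0,0.0035],"delta_rot": [0,0,0],"fingers": 255}]}}

```text
time: 12.5
tool_pos: [0.4596, 0.1154, 0.086]
tool_rot: [-0.0, 0.895, 0.446, -0.0]
contact_force: [-5.6, 0.2, 11.0]
gripper_width: 0.002
```

```bash
python3 look.py b3
```

```text
12.6 [0.4596 0.1154 0.0859] yaw 53.0 [-5.27  0.73 11.13] [0.057 0.956 0.004]
r,ang 0.113 -128.6
```

View pics/b3.png

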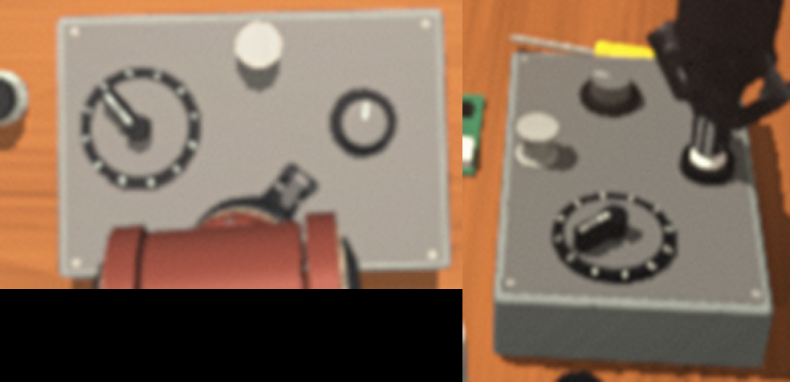

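Emit:
{"api": "apply_moves", "payload": {"commands": [{"linear": [0,0,0.0005],"delta_rot": [0,0,0],"fingers": 255},{"linear": [0,0,0.001],"delta_rot": [0,0,0],"fingers": 255},{"linear": [0,0,0.0015],"delta_rot": [0,0,0],"fingers": 255},{"linear": [0,0,0.0015],"delta_rot": [0,0,0],"fingers": 255},{"linear": [0,0,0.0015],"delta_rot": [0,0,0],"fingers": 255},{"linear": [0,0,0.0015],"delta_rot": [0,0,0],"fingers": 255},{"linear": [0,0,0.0015],"delta_rot": [0,0,0],"fingers": 255},{"linear": [0,0,0.0015],"delta_rot": [0,0,0],"fingers": 255}]}}

```text
time: 13.4
tool_pos: [0.4597, 0.1154, 0.0858]
tool_rot: [-0.0, 0.895, 0.446, -0.0]
contact_force: [-9.8, -0.1, 18.6]
gripper_width: -0.003
```

Force rose by 7 N while z changed by 0.2 mm, so the button is at its stop. Now I lift off.

Emit:
{"api": "apply_moves", "payload": {"commands": [{"linear": [0,0,-0.003],"delta_rot": [0,0,0],"fingers": 255},{"linear": [0,0,-0.008],"delta_rot": [0,0,0],"fingers": 255},{"linear": [0,0,-0.018],"delta_rot": [0,0,0],"fingers": 255},{"linear": [0,0,-0.035],"delta_rot": [0,0,0],"fingers": 255},{"linear": [0,0,-0.06],"delta_rot": [0,0,0],"fingers": 255},{"linear": [0,0,-0.09],"delta_rot": [0,0,0],"fingers": 255},{"linear": [0,0,-0.12],"delta_rot": [0,0,0],"fingers": 255},{"linear": [0,0,-0.12],"delta_rot": [0,0,0],"fingers": 255}]}}

```text
time: 14.2
tool_pos: [0.4624, 0.1154, 0.2088]
tool_rot: [0.002, 0.895, 0.446, 0.005]
contact_force: [0.4, -0.1, 0.5]
gripper_width: -0.0
```

```bash
python3 look.py c1
python3 - <<'E'
from h import *
b=cv2.imread('pics/c1.png')
t=eyes.grab_frame('side'); v=cv2.cvtColor(t,cv2.COLOR_RGB2GRAY)
num,l,st,ce=cv2.connectedComponentsWithStats((v>200).astype(np.uint8))
for i in range(1,num):
    if abs(ce[i]-[340,214]).max()<8: print('button',ce[i],st[i])
o=cv2.cvtColor(cv2.imread('pics/side0.png'),cv2.COLOR_BGR2RGB)
cv2.imwrite('pics/full1.png',np.vstack([t])[:,:,::-1])
E
```

```text
14.3 [0.46   0.1153 0.204 ] yaw 52.98 [-0.54  1.4  -0.19] [-0.006  0.05  -0.009]
r,ang 0.1129 -128.3
button [339.66666667 214.26436782] [334 210  12   9  87]
```

View pics/c1.png

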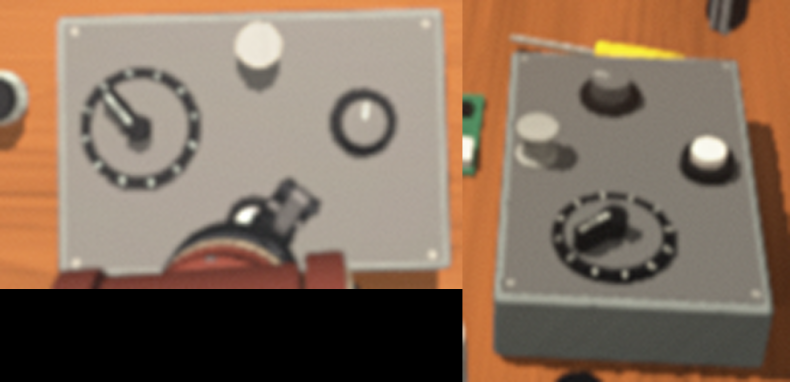

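View pics/full1.png

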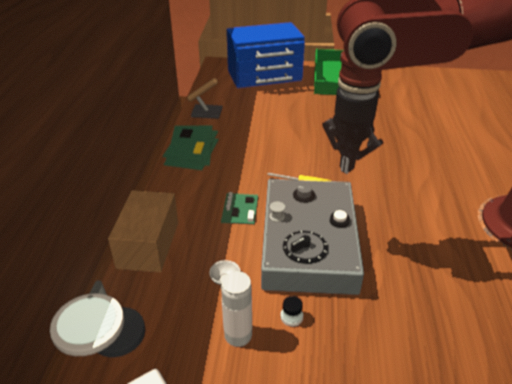

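The pictures show the button back out (centroid 339.7, 214.3, the same as at the start) and the fin at 10:30, on the fourth mark. The other things are where they were, and the arm is clear.

```bash
python3 -c "
from plant import job_done
print(job_done())"
```

```text
the job is handed in; nothing more can be done
None
```

I turned the larger dial up four clicks, then pressed the confirm button fully in and let it come back up. The job is handed in; it reports no verdict.

- **Dial:** I pushed the fin round clockwise with the closed fingertips, never gripping it. Its direction went from about 162° to 42–44° in the world frame, which is 120° and puts it on the fourth mark. The last click was made slowly, and the fin was measured again after the finger had left it.
- **Button:** I pressed it only after that check. At the stop the fingertip was at z = 0.0858, about 6 mm below the button's starting face. The force rose from 11 to 18.6 N with almost no further travel. Afterwards the button was back within 0.1 px of its starting place in the side picture.
- **Everything else:** In the last pictures the small dial and the loose things look unmoved; I compared them by eye only. The arm was clear, with the fingertips at z ≈ 0.20 m and only noise on the force reading. Robot time was about 14 s of the 51 s.

Some readings disagreed:
- **Starting direction of the fin:** it was about 70° from the station's +y, more than the 0.9 rad stated. I went by the pictures.
- **White line on the fin at the start:** the two cameras gave 156° and 163°. I took 162.5°, from the mark the fin covered.
- **Second click:** I never saw the dial at rest there. It was balanced half way when I looked, and the next push carried it through to the third click.

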